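# Exchange the specimen jar behind the reagent bottles

## Task

Take both reagent bottles off the white bottle board and stand them on the green mat, then lift out the red-capped jar that stood behind them and stand it on the blue disc. Stand the white-capped jar in the freed jar place at the back of the bottle board, then put each bottle back on the board where it stood at the start. Do not tip any of them over.

Things in the scene. Friction and masses are not known exactly. Their poses are not given: they have to be found in the camera images.
- blue_cap (a point): Amber reagent bottle with a BLUE screw cap, loose, 0.35 kg: round body 66 mm in diameter to about 113 mm height, then shoulder and neck; the cap is 37 mm in diameter and reaches from 147 to 171 mm above the underside. Grasp it by the cap from above. This point lies on the bottle's axis at the middle of the cap's height, 159 mm above its underside; z points up when it stands.
- white_cap (a point): White plastic reagent bottle with a WHITE screw cap, loose, 0.30 kg: round body 60 mm in diameter to about 99 mm height, then shoulder and neck; the cap is 32 mm in diameter and reaches from 131 to 151 mm above the underside. Grasp it by the cap from above. This point lies on the axis at the middle of the cap's height, 141 mm above its underside; z points up when it stands.
- red_jar_mid (a point): Amber specimen jar with a dark RED cap top that stands on the bottle board behind the two bottles at the start, loose, 0.06 kg, upright cylinder 36 mm in diameter, 79 mm tall. (The red-capped jars in the perforated metal tray at the far left are bystanders.) This point is its centre, 39 mm above its underside; z points up when it stands.
- white_jar_mid (a point): Amber specimen jar with an all WHITE cap, loose, 0.06 kg, upright cylinder 36 mm in diameter, 78 mm tall; at the start it stands in the right part of the perforated metal tray (floor 2 mm above the table, walls 30 mm high). This point is its centre, 39 mm above its underside; z points up when it stands.
- bottle_board: White fixed flat board without a rim, 134 mm (its x) by 164 mm (its y), 4 mm thick, so its top is 4 mm above the table. Origin: centre of its underside; at the start the two bottles stand side by side on two ring marks at local (-26, +41) and (-26, -41) mm, either way round, and the red-capped jar on the smaller ring mark at local (+21, 0) mm, the side away from the robot. z points up.
- jar_place (a point): Centre of the jar place: the small ring mark (40 mm in diameter) at the back of the bottle board, on its top, 4 mm above the table. Axes as those of the board.
- side_mat: Green fixed rectangular mat, 150 mm (its x) by 88 mm (its y), 3 mm thick, room for both bottles one behind the other along its x. Origin: centre of its underside, on the table.
- sample_disc: Blue fixed round disc, 52 mm in diameter, 4 mm thick, lying on the floor of the perforated metal tray, in its right part. Origin: centre of its underside, 2 mm above the table; its top is 6 mm above the table.
- pipette_stand: Fixed white stand with pipettes behind the bottle board and mat, an obstacle: about 160 mm (x) by 210 mm (y), up to 145 mm high; origin near its middle, its front starts about 60 mm nearer the robot. A low, wide gripper body fits before it only with its long side along y.
Not all that is in view belongs to the job. What is shaped like the part that bears white_cap but turquoise is not meant.

How it is judged:
On the way, in this order (a step that is already met when the one before it is completed fails the run):
1. both bottles stand upright on the green mat (x of blue_cap in the frame of side_mat between -0.05 and 0.05 m and y of blue_cap in the frame of side_mat between -0.022 and 0.022 m and x of white_cap in the frame of side_mat between -0.05 and 0.05 m and y of white_cap in the frame of side_mat between -0.022 and 0.022 m and angle between each of blue_cap, white_cap's own z axis and vertical below 0.1 rad and height (world z) of blue_cap below 0.167 m and height (world z) of white_cap below 0.149 m and linear speed of each of blue_bottle, white_bottle below 0.02 m/s), for 0.2 s.
2. the red-capped jar stands upright on the blue disc (horizontal distance between red_jar_mid and sample_disc below 0.012 m and angle between red_jar_mid's own z axis and vertical below 0.1 rad and height (world z) of red_jar_mid below 0.053 m and linear speed of red_jar below 0.02 m/s), for 0.2 s.
3. the white-capped jar stands upright in the jar place of the bottle board (horizontal distance between white_jar_mid and jar_place below 0.012 m and angle between white_jar_mid's own z axis and vertical below 0.1 rad and height (world z) of white_jar_mid below 0.049 m and linear speed of white_jar below 0.02 m/s), for 0.2 s.
At the end, for the whole second after the job is handed in: The red-capped jar stands on the blue disc (within 12 mm of its centre), the white-capped jar stands in the jar place of the bottle board (within 12 mm), and both bottles stand on the board again, each within 15 mm of where it was at the start; all upright (within 0.1 rad), released and at rest (all of step 2 and all of step 3 and distance of each of blue_cap, white_cap from where it was at the start of the episode below 0.015 m and angle between each of blue_cap, white_cap's own z axis and vertical below 0.1 rad and linear speed of each of blue_bottle, white_bottle below 0.02 m/s); the robot touches nothing.
It fails at once if a bottle or jar is tipped over (more than about 35 degrees) (angle between any of blue_cap, white_cap, red_jar_mid, white_jar_mid's own z axis and vertical above 0.6 rad).
It also fails if it takes over 118 s, if anything falls off the work surface, if the arm or the gripper's body presses on something with over 40 N, if the wrist force passes 120 N, or if a joint passes its speed limit or range.

## Robot

A 6-joint arm with a two-finger parallel gripper is mounted at the origin on a cart in front of the work surface, level with it; the furniture and walls round the work are solid. World frame = base frame: x ahead of the robot, y to its left, z up, the work surface at z = 0. Lengths are in m, angles in rad, forces in N, time in s.
With the tool pointing down it reaches from about 0.3 to 0.875 m from the base axis. Payload 6.4 kg.
Tool frame: the origin (TCP) lies on the centre line of the jaws, within the pads' length; the fingertips stand tip_reach ahead of it and the grasp point (between the pads) lies 6 mm ahead of it (tip_reach is the distance from the TCP to the fingertips, in m); x points along the fingers, z is the direction in which the jaws open and shut, and the axes are right-handed (so a half turn about x gives the same grasp; the last joint's range is limited). The gripper opens to 88 mm and grips with 3 to 60 N. Pads are 18 mm wide; open, the fingers measure 123 mm over their backs; the gripper's body (75 mm by 187 mm) begins 45 mm behind the grasp point.
Start: joints at [-1.423, 0.181, 1.607, -0, 1.354, -0.206], TCP at [0.199, -0.539, 0.264] pointing down, gripper open.
Joint ranges: [-2.99, 2.99], [-0.89, 2.07], [0.3, 2.58], [-1.14, 4.28], [0, 2.63], [-3.12, 3.12]. Speed limits (rad/s): [2.57, 2.57, 3.01, 3.14, 3.14, 3.14].

## Interface

Orientations are given as a unit quaternion [x, y, z, w].
In Python, from station import get_state, snapshot, calibration, hand_in, tip_reach gives the robot as it stands. The module is installed in compiled form; this text tells all that it offers.
- The arm moves only by the tool send_rows, never from a script. Its argument "targets" is one flat list of numbers, 5 for each row, row after row: the shift along the tool's x, y, z in mm, then the turn about the tool's x in rad, then the gripper command: -1 is shut, 1 is fully open, values between are in proportion. A call has exactly 8 rows; each row is the pose to reach, as a shift and turn from the pose commanded when the call began, along the tool's axes at that moment; what a row does not reach only later rows make up. A row lasts 1/12 s, in which the tool goes at most 41.7 mm and 7.16 degrees, less where a joint would pass 70% of its speed; a pose out of reach is approached as far as the arm can. A call with a gripper value outside its range is refused whole. The fingers move at their own pace and stop on an object; "grip_force" is the grip in N (left out, the last holds). Time passes only in rows, so rows that repeat a pose let the fingers close, or fill a call up. It gives the time, the measured TCP pose, the force and the opening at its end, in the units of the state.
- get_state(): the state, without advancing time (a new reading comes with each control period).
- snapshot(name): name is "side" or "top" or "wrist"; returns (picture, depth): 480x640x3 uint8, red, green, blue; 480x640 float32, m along the optical axis (not along the pixel's ray), 0 where there is no reading.
- calibration(name): a dict with "fx", "fy", "cx", "cy" (pixels), "rvec" (rotation vector, rad) and "tvec" (3), from world to camera coordinates, as OpenCV has them. Camera axes: x right, y down, z forward; pixel columns grow to the right and rows downward; lengths in m; the calibration is good to about 2 mm. A picture is of the moment at which its call begins: read the wrist's pose just before it. calibration takes no time and is no camera call; for the wrist camera it gives the pose at the moment of the call.
- hand_in(): hands the job in, once; it reports no verdict.
The state is a dict: "t": time; "q": joint angles; "qvel": joint speeds; "joint_torque": joint torques, N m; "eef_pos": TCP position; "tool_rot": TCP orientation; "ft_force": force on the tool from outside, world axes, zero at the start; "wrist_torque": the same for the moment, N m; "grip_width": opening from 0.0 (shut) to 1.0 (fully open).
Only numpy, scipy, OpenCV 4.12 (cv2) and the standard library are available. Lean on these libraries where they do the work, as an engineer would, in place of code of your own. Each camera call takes 0.05 s, during which the arm holds its last target.

## Working session

There is one attempt and no reset: what is moved stays moved. The work goes in short steps, Python scripts to look and compute and a tool call to move; the robot and the scene stay as the last step left them, time stands still between calls to the robot, and variables do not carry over. Pictures are saved under pics/ and viewed, and the job is handed in when it is done.

Besides the shell and the picture viewer there is one more tool, called after "Request:" as name(argument=value, ...), one argument or row to a line, values as JSON. send_rows: Moves the arm, as the interface text tells. Its arguments: {"type":"object","properties":{"targets":{"type":"array","items":{"type":"number"}},"grip_force":{"type":"number"}},"required":["targets"]}

```bash
mkdir -p pics; ls
cat > h.py <<'E'
import numpy as np, cv2
from station import get_state, snapshot, calibration, hand_in, tip_reach
def save(n,p): cv2.imwrite('pics/'+n+'.png',p[:,:,::-1])
def cam(c):
    R=cv2.Rodrigues(np.array(c['rvec'],float))[0]; return R,np.array(c['tvec'],float).ravel()
def ray(c,u,v,z):
    R,t=cam(c); o=-R.T@t
    d=R.T@np.array([(u-c['cx'])/c['fx'],(v-c['cy'])/c['fy'],1.0])
    return o+d*(z-o[2])/d[2]
def cloud(c,D):
    R,t=cam(c); v,u=np.mgrid[0:480,0:640]
    P=np.stack([(u-c['cx'])/c['fx']*D,(v-c['cy'])/c['fy']*D,D],-1)
    return (P-t)@R
def proj(c,p):
    R,t=cam(c); q=R@np.array(p)+t
    return c['fx']*q[0]/q[2]+c['cx'],c['fy']*q[1]/q[2]+c['cy']
E
python3 - <<'E'
from h import *
print(tip_reach if not callable(tip_reach) else tip_reach()); print(get_state())
for n in ['side','top','wrist']:
    c=calibration(n); p,d=snapshot(n); save(n+'0',p); np.savez('pics/'+n+'0.npz',p=p,d=d)
    R,t=cam(c); print(n,c,-R.T@t,R[2])
E
```

```text
pics
0.025
{'t': 0.0, 'q': array([-1.42329045e+00,  1.81522308e-01,  1.60799029e+00, -1.01494292e-05,
        1.35380137e+00, -2.06284904e-01]), 'qvel': array([-0.00015192, -0.00061962,  0.00025655, -0.00036211,  0.00091909,
       -0.00024285]), 'joint_torque': array([ 1.90462444e-03, -4.33865190e+01, -3.41844642e+01,  7.05703930e-02,
        3.86936765e-02, -1.36488161e-04]), 'eef_pos': array([ 0.19916085, -0.53888625,  0.2628292 ]), 'tool_rot': array([ 0.40464985,  0.58060479, -0.40376908,  0.5797647 ]), 'ft_force': array([ 0.15323838, -0.49136821,  0.38379269]), 'wrist_torque': array([-0.02573154, -0.0055115 ,  0.00161059]), 'grip_width': 0.9962321832960387}
side {'fx': 582.4178042622166, 'fy': 582.4178042622166, 'cx': 311.25597738481827, 'cy': 241.9038051134572, 'rvec': array([ 1.94371019, -0.16363495,  0.07763084]), 'tvec': array([-0.63159121,  0.13494807,  1.15352967])} [ 0.48218416 -1.1074997   0.53730067] [ 0.13213426  0.91959164 -0.36998886]
top {'fx': 459.06431899286986, 'fy': 459.06431899286986, 'cx': 314.0546627345311, 'cy': 249.1724855346723, 'rvec': array([ 2.19218217, -2.1486074 ,  0.12961059]), 'tvec': array([-0.05541023,  0.63536064,  0.91122279])} [ 0.53364124 -0.03363108  0.97528273] [ 0.10855827 -0.009527   -0.99404443]
wrist {'fx': 404.8945373691412, 'fy': 404.8945373691412, 'cx': 318.40455882860834, 'cy': 242.13828928227417, 'rvec': array([-2.36437746,  1.64714441,  0.25360675]), 'tvec': array([-0.5750002 , -0.04181103,  0.38984663])} [ 0.27145096 -0.51305946  0.38397678] [-0.28137791 -0.10304114 -0.95404874]
```

View pics/side0.png

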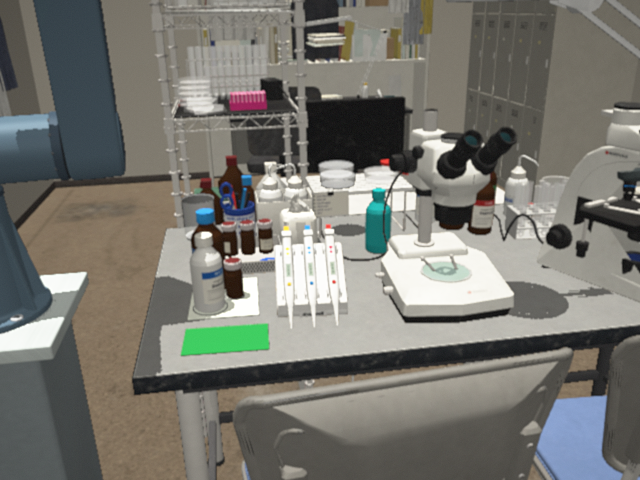

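View pics/top0.png

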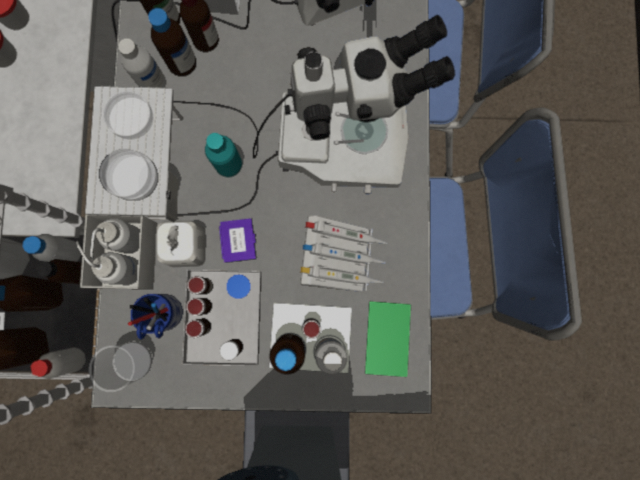

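View pics/wrist0.png

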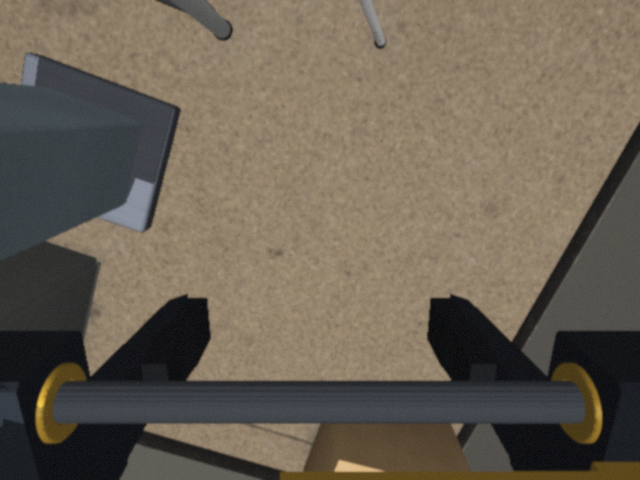

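The top view shows:
- the board about (312,338)
- blue cap at (286,360)
- white cap at (332,358)
- board red jar at (312,326)
- green mat at (388,340)
- blue disc at (238,287)
- white jar at (230,349)

The side view agrees. The turquoise bottle at (225,155) is a decoy, and the red jars at x≈197 are bystanders.

Run:
```python
from h import *
f=np.load('pics/top0.npz');p,d=f['p'],f['d'];c=calibration('top')
crop=p[240:400,170:430]; cv2.imwrite('pics/topcrop.png',cv2.resize(crop,None,fx=3,fy=3,interpolation=cv2.INTER_CUBIC)[:,:,::-1])
hsv=cv2.cvtColor(p,cv2.COLOR_RGB2HSV)
P=cloud(c,d)
def comp(m,roi,z,name):
    mm=np.zeros(m.shape,np.uint8); x0,y0,x1,y1=roi; mm[y0:y1,x0:x1]=m[y0:y1,x0:x1]
    cs,_=cv2.findContours(mm,cv2.RETR_EXTERNAL,cv2.CHAIN_APPROX_NONE)
    k=max(cs,key=cv2.contourArea); r=cv2.minAreaRect(k); 
    (u,v),rad=cv2.minEnclosingCircle(k)
    M=cv2.moments(k);cu,cv_=M['m10']/M['m00'],M['m01']/M['m00']
    fm=np.zeros(m.shape,np.uint8);cv2.drawContours(fm,[k],-1,1,-1)
    print(name,'area',M['m00'],'cent',np.round([cu,cv_],1),'circ',np.round([u,v,rad],1),'->',ray(c,cu,cv_,z).round(4),'circ->',ray(c,u,v,z).round(4),'cloud z',np.median(P[...,2][(fm>0)&(d>0)]).round(4),'cloud med',np.median(P[(fm>0)&(d>0)],0).round(4))
    return r
H,S,V=[hsv[...,i].astype(int) for i in range(3)]
g=comp((H>45)&(H<80)&(S>100),(350,290,430,390),.003,'mat')
b=[ray(c,*q,.003).round(4) for q in cv2.boxPoints(g)];print(b)
comp((H>95)&(H<125)&(S>120),(215,265,265,305),.006,'disc')
comp((H>95)&(H<125)&(S>120),(265,340,310,380),.175,'bluecap')
comp(((H<8)|(H>170))&(S>100)&(V>50),(298,312,325,340),.083,'redjar')
comp((S<40)&(V>170),(215,335,245,362),.080,'whitejar')
w=comp((S<40)&(V>120),(262,295,356,385),.004,'board')
print(w,[ray(c,*q,.004).round(4) for q in cv2.boxPoints(w)])
for n,u,v in [('wcap',332,358),('bcap',286,360),('stand',330,245),('red',312,327),('wj',230,349)]: print(n,P[v,u].round(4))
```

```text
mat area 2867.5 cent [387.6 338.6] circ [387.5 339.   40.9] -> [ 0.4549 -0.2003  0.003 ] circ-> [ 0.4542 -0.2001  0.003 ] cloud z 0.0042 cloud med [ 0.4547 -0.2005  0.0042]
[array([ 0.3827, -0.1532,  0.003 ]), array([ 0.5321, -0.1612,  0.003 ]), array([ 0.5286, -0.2488,  0.003 ]), array([ 0.3792, -0.2393,  0.003 ])]
disc area 394.0 cent [238.  285.9] circ [238.  285.9  11.7] -> [0.5585 0.1154 0.006 ] circ-> [0.5585 0.1155 0.006 ] cloud z 0.0072 cloud med [0.5584 0.1152 0.0072]
bluecap area 352.5 cent [285.3 359.2] circ [285.7 359.1  11.4] -> [0.431  0.0041 0.175 ] circ-> [0.4312 0.0035 0.175 ] cloud z 0.1757 cloud med [0.4312 0.0041 0.1757]
redjar area 146.5 cent [311.2 328.9] circ [311.1 328.9   7.2] -> [ 0.4771 -0.0397  0.083 ] circ-> [ 0.4771 -0.0395  0.083 ] cloud z 0.0847 cloud med [ 0.4771 -0.0394  0.0847]
whitejar area 213.5 cent [228.1 350.8] circ [228.1 350.7   8.9] -> [0.4326 0.1183 0.08  ] circ-> [0.4329 0.1182 0.08  ] cloud z 0.0818 cloud med [0.4326 0.118  0.0818]
board area 2838.5 cent [310.6 323.5] circ [310.1 328.4  46.6] -> [ 0.4833 -0.0387  0.004 ] circ-> [ 0.4732 -0.038   0.004 ] cloud z 0.0053 cloud med [ 0.4873 -0.0383  0.0053]
((307.3852844238281, 334.6087951660156), (87.94447326660156, 67.67333984375), 5.90614128112793) [array([0.399 , 0.0639, 0.004 ]), array([0.5378, 0.0538, 0.004 ]), array([ 0.5224, -0.1305,  0.004 ]), array([ 0.3839, -0.1174,  0.004 ])]
wcap [ 0.432  -0.0767  0.1553]
bcap [0.4297 0.0029 0.1746]
stand [ 0.6394 -0.073   0.088 ]
red [ 0.4809 -0.0411  0.0855]
wj [0.4363 0.1145 0.0819]
```

View pics/topcrop.png

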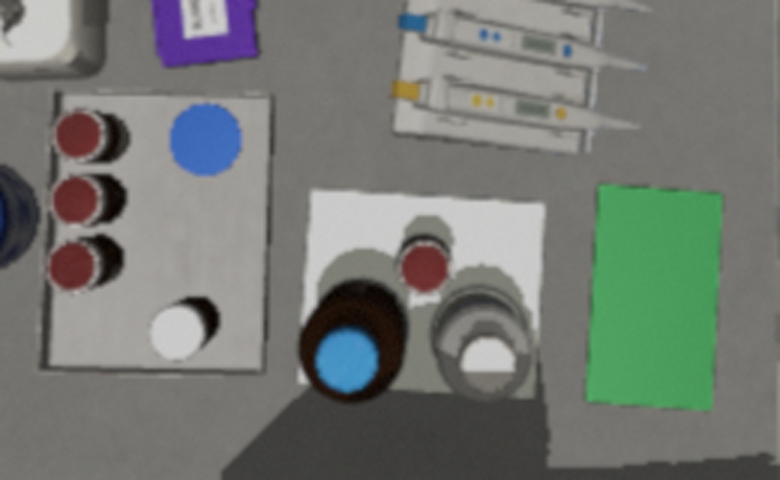

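The enlarged crop confirms the choice. The blue cap is at crop (347,360), the white cap at (488,365) half in shadow, and the board's red jar at (425,267). The all-white jar at (178,332) is the only white jar in the tray, and the disc is at (206,138). Next I refine the white cap and the yaws, and work out the tool axes.

```bash
cat > tool.py <<'E'
from h import *
from scipy.spatial.transform import Rotation as Ro
def st():
    s=get_state(); R=Ro.from_quat(s['tool_rot']).as_matrix()
    return s,np.array(s['eef_pos']),R
def to(x,y,z=None):
    s,p,R=st(); t=np.array([x,y,p[2] if z is None else z])
    print('t',round(s['t'],2),'pos',p.round(4),'shift mm',(R.T@(t-p)*1000).round(1),'zaxis yaw',np.degrees(np.arctan2(R[1,2],R[0,2])).round(1),'grip',round(s['grip_width'],3),'q',np.round(s['q'],2))
E
python3 - <<'E'
from tool import *
f=np.load('pics/top0.npz');p,d=f['p'],f['d'];c=calibration('top');P=cloud(c,d)
m=(P[...,2]>.145)&(P[...,2]<.165)&(abs(P[...,0]-.43)<.04)&(abs(P[...,1]+.077)<.04)
v,u=np.nonzero(m);(uu,vv),r=cv2.minEnclosingCircle(np.stack([u,v],1).astype(np.float32))
print(m.sum(),uu,vv,r,ray(c,uu,vv,.155),P[m].mean(0))
pts=[(274,303.3),(351.7,308)]
a,b=[ray(c,*q,.004) for q in pts];print('board back edge',a,b)
for q in [(190,271),(260,272),(186,363),(258,364),(302,284),(367,291)]: print(q,ray(c,*q,.03).round(3),P[q[1],q[0]].round(3))
s,p0,R=st();print(R.round(3))
to(.430,-.078)
E
```

```text
273 332.5 360.8333435058594 9.501551628112793 [ 0.4271475  -0.07762853  0.155     ] [ 0.42699818 -0.07761138  0.15551433]
board back edge [0.52368899 0.03891377 0.004     ] [ 0.51703861 -0.12444377  0.004     ]
(190, 271) [0.586 0.211 0.03 ] [0.588 0.217 0.009]
(260, 272) [0.587 0.068 0.03 ] [0.587 0.068 0.03 ]
(186, 363) [0.401 0.21  0.03 ] [0.4   0.213 0.019]
(258, 364) [0.402 0.066 0.03 ] [0.4   0.067 0.013]
(302, 284) [ 0.564 -0.019  0.03 ] [ 0.562 -0.02   0.096]
(367, 291) [ 0.553 -0.153  0.03 ] [ 0.553 -0.157  0.002]
[[-0.     0.938  0.346]
 [ 0.001  0.346 -0.938]
 [-1.     0.    -0.001]]
t 0.15 pos [ 0.1992 -0.539   0.263 ] shift mm [   0.6  376.2 -352.5] zaxis yaw -69.7 grip 0.996 q [-1.42  0.18  1.61  0.    1.35 -0.21]
```

Consistency checks:
- The caps are 81.6 mm apart (82 expected).
- The red jar is at (0.477,-0.0395), against (0.476,-0.039) predicted from the bottles.
- Board yaw is about -2.5°.

I'll approach the white bottle first, turning the jaws along y.

Request:
send_rows(
  targets=[0,30,-28,0.1,0.4,0,60,-56,0.2,0.4,0,90,-84,0.3,0.4,0,120,-112,0.4,0.4,0,150,-140,0.4,0.4,0,175,-164,0.4,0.4,0,188,-176,0.4,0.4,0,188,-176,0.4,0.4],
  grip_force=25,
)

```text
t: 0.82
eef_pos: [0.3158, -0.306, 0.2635]
tool_rot: [0.511, 0.49, -0.51, 0.489]
ft_force: [0.4, -0.4, 0.6]
grip_width: 0.697
```

```bash
python3 -c "
from tool import *
to(.4272,-.0777)"
```

```text
t 0.82 pos [ 0.3158 -0.306   0.2635] shift mm [   0.3  101.7 -232.8] zaxis yaw -92.4 grip 0.697 q [-1.04 -0.13  1.93  0.    1.35  0.57]
```

Request:
send_rows(
  targets=[0,15,-35,0,0.4,0,31,-70,0,0.4,0,46,-105,0,0.4,0,61,-140,0,0.4,0,77,-175,0,0.4,0,92,-210,0,0.4,0,101.5,-233,0,0.4,0,101.5,-233,0,0.4],
)

```text
t: 1.48
eef_pos: [0.428, -0.0785, 0.2637]
tool_rot: [0.511, 0.489, -0.51, 0.489]
ft_force: [-0.3, 0.3, 0.1]
grip_width: 0.702
```

Run:
```python
from tool import *
to(.4272,-.0777,.153)
c=calibration('wrist');p,d=snapshot('wrist');save('w1',p);P=cloud(c,d)
for n,x,y,zl,zh in [('w',.427,-.0777,.145,.165),('b',.431,.004,.165,.185)]:
    m=(d>0)&(P[...,2]>zl)&(P[...,2]<zh)&(abs(P[...,0]-x)<.04)&(abs(P[...,1]-y)<.03)
    if m.sum()<50: continue
    v,u=np.nonzero(m);(uu,vv),r=cv2.minEnclosingCircle(np.stack([u,v],1).astype(np.float32))
    print(n,m.sum(),uu,vv,r,ray(c,uu,vv,(zl+zh)/2).round(4),P[m].mean(0).round(4))
```

```text
t 1.48 pos [ 0.428  -0.0785  0.2637] shift mm [110.7  -0.9  -0.6] zaxis yaw -92.4 grip 0.702 q [-0.46 -0.15  1.94  0.    1.35  1.16]
w 2232 314.6294860839844 248.9959716796875 27.123838424682617 [ 0.4287 -0.0772  0.155 ] [ 0.4282 -0.0771  0.1542]
b 3276 169.60269165039062 259.4828796386719 33.696937561035156 [0.4327 0.0024 0.175 ] [0.4315 0.0029 0.1741]
```

View pics/w1.png

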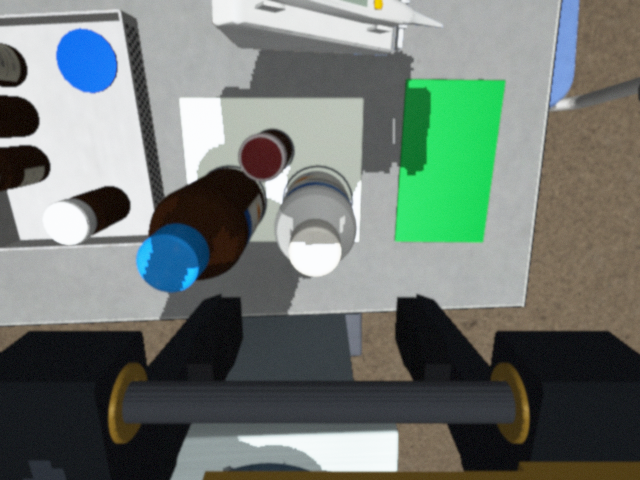

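The wrist view shows the white cap at (315,249) and the blue cap at (172,258). It agrees with the top view to about 1.5 mm. Going down onto the white cap.

Request:
send_rows(
  targets=[20,0,-1,0,0.15,45,0,-1,0,0.15,70,0,-1,0,0.15,92,0,-1,0,0.15,105,0,-1,0,0.15,110,0,-1,0,0.15,110,0,-1,0,0.15,110,0,-1,0,0.15],
)

```text
t: 2.2
eef_pos: [0.427, -0.0813, 0.1542]
tool_rot: [-0.512, -0.488, 0.512, -0.488]
ft_force: [0.4, -1.1, 1.1]
grip_width: 0.575
```

Request:
send_rows(
  targets=[0,0,0,0,-1,0,0,0,0,-1,0,0,0,0,-1,0,0,0,0,-1,0,0,0,0,-1,0,0,0,0,-1,0,0,0,0,-1,0,0,0,0,-1],
)

```text
t: 2.87
eef_pos: [0.4275, -0.0802, 0.1545]
tool_rot: [0.512, 0.488, -0.511, 0.489]
ft_force: [0.2, 1.1, 6.4]
grip_width: 0.355
```

Run:
```python
from tool import *
to(.496,-.2025)
p,d=snapshot('side');save('s1',p[150:400,130:380])
```

```text
t 2.87 pos [ 0.4275 -0.0802  0.1545] shift mm [  0.2  74.  119. ] zaxis yaw -92.6 grip 0.355 q [-0.46 -0.    2.05  0.    1.1   1.16]
```

View pics/s1.png

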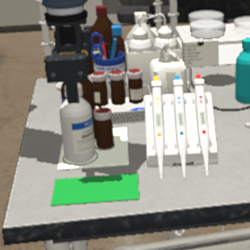

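Request:
send_rows(
  targets=[-8,0,0,0,-1,-18,0,0,0,-1,-30,0,0,0,-1,-40,0,0,0,-1,-50,0,0,0,-1,-50,0,0,0,-1,-50,0,0,0,-1,-50,0,0,0,-1],
)

```text
t: 3.58
eef_pos: [0.4265, -0.08, 0.2034]
tool_rot: [-0.511, -0.488, 0.511, -0.488]
ft_force: [-0.1, 0.5, -2.9]
grip_width: 0.354
```

Run:
```python
from tool import *
to(.4955,-.2025)
```

```text
t 3.58 pos [ 0.4265 -0.08    0.2034] shift mm [-1.000e-01  7.460e+01  1.192e+02] zaxis yaw -92.6 grip 0.354 q [-0.46 -0.08  2.01 -0.    1.21  1.16]
```

Request:
send_rows(
  targets=[0,8,12,0,-1,0,20,33,0,-1,0,36,57,0,-1,0,52,82,0,-1,0,65,104,0,-1,0,73,116,0,-1,0,74.5,119,0,-1,0,74.5,119,0,-1],
)

```text
t: 4.25
eef_pos: [0.4956, -0.2034, 0.2026]
tool_rot: [-0.512, -0.489, 0.512, -0.487]
ft_force: [-0.8, -0.3, -0.9]
grip_width: 0.355
```

Request:
send_rows(
  targets=[10,0,0,0,-1,22,0,0,0,-1,34,0,0,0,-1,42,0,0,0,-1,46,0,0,0,-1,48,0,0,0,-1,48,0,0,0,-1,48,0,0,0,-1],
)

```text
t: 4.92
eef_pos: [0.496, -0.2024, 0.156]
tool_rot: [0.511, 0.488, -0.511, 0.489]
ft_force: [0.1, -0.6, -1.9]
grip_width: 0.351
```

Run:
```python
from tool import *
to(.4955,-.2025)
print(get_state()['ft_force'])
p,d=snapshot('side');save('s2',cv2.resize(p[150:400,130:380],None,fx=2,fy=2))
```

```text
t 4.92 pos [ 0.496  -0.2024  0.156 ] shift mm [-0.  -0.5  0.1] zaxis yaw -92.6 grip 0.351 q [-0.61  0.22  1.8   0.    1.13  1.01]
[ 0.0842322  -0.59240554 -1.89979319]
```

View pics/s2.png

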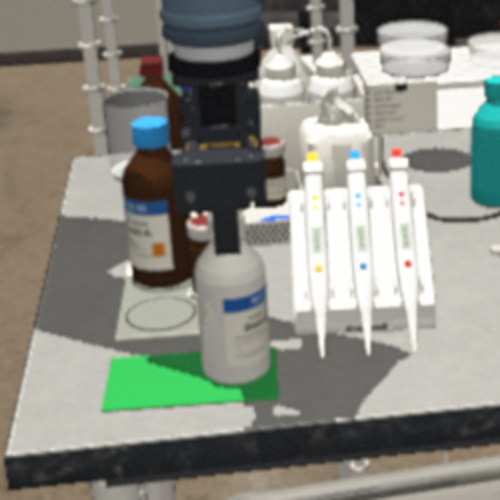

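The white bottle is on the far half of the mat at (235,370), and its weight isn't fully off the gripper yet. I'll lower it 2 mm, release and rise.

Request:
send_rows(
  targets=[1,0,0,0,-1,2,0,0,0,-1,2.5,0,0,0,-1,2.5,0,0,0,-1,2.5,0,0,0,0.15,2.5,0,0,0,0.15,2.5,0,0,0,0.15,2.5,0,0,0,0.15],
)

```text
t: 5.63
eef_pos: [0.4958, -0.2025, 0.1534]
tool_rot: [-0.511, -0.488, 0.511, -0.488]
ft_force: [-0.2, -0.5, -0.2]
grip_width: 0.573
```

Request:
send_rows(
  targets=[0,0,0,0,0.2,-10,0,0,0,0.2,-40,0,0,0,0.2,-70,0,0,0,0.2,-90,0,0,0,0.2,-100,0,0,0,0.2,-100,0,0,0,0.2,-100,0,0,0,0.2],
)

```text
t: 6.3
eef_pos: [0.4957, -0.2024, 0.2532]
tool_rot: [0.511, 0.488, -0.511, 0.488]
ft_force: [-0.4, 0.7, 0.3]
grip_width: 0.599
```

Run:
```python
from tool import *
to(.4317,.0030)
```

```text
t 6.3 pos [ 0.4957 -0.2024  0.2532] shift mm [-1.000e-01 -7.340e+01 -2.022e+02] zaxis yaw -92.7 grip 0.599 q [-0.61  0.1   1.72 -0.    1.32  1.01]
```

Request:
send_rows(
  targets=[0,-12,-30,0,0.25,0,-25,-68,0,0.25,0,-39,-106,0,0.25,0,-52,-144,0,0.25,0,-65,-180,0,0.25,0,-73.5,-202,0,0.25,0,-73.5,-202,0,0.25,0,-73.5,-202,0,0.25],
)

```text
t: 6.97
eef_pos: [0.4306, 0.0038, 0.2518]
tool_rot: [-0.51, -0.49, 0.511, -0.488]
ft_force: [1.1, -0.2, 0.8]
grip_width: 0.626
```

Run:
```python
from tool import *
to(.4317,.0030,.171)
c=calibration('wrist');p,d=snapshot('wrist');save('w2',p);P=cloud(c,d)
for n,x,y,zl,zh in [('b',.431,.004,.165,.185)]:
    m=(d>0)&(P[...,2]>zl)&(P[...,2]<zh)&(abs(P[...,0]-x)<.04)&(abs(P[...,1]-y)<.03)
    v,u=np.nonzero(m);(uu,vv),r=cv2.minEnclosingCircle(np.stack([u,v],1).astype(np.float32))
    print(n,m.sum(),uu,vv,r,ray(c,uu,vv,(zl+zh)/2).round(4),P[m].mean(0).round(4))
```

```text
t 6.97 pos [0.4306 0.0038 0.2518] shift mm [80.8  1.3  0.8] zaxis yaw -92.5 grip 0.626 q [-0.27 -0.14  1.96 -0.    1.33  1.35]
b 3466 315.021728515625 266.4456481933594 33.68667984008789 [0.4322 0.0045 0.175 ] [0.4317 0.0046 0.1743]
```

View pics/w2.png

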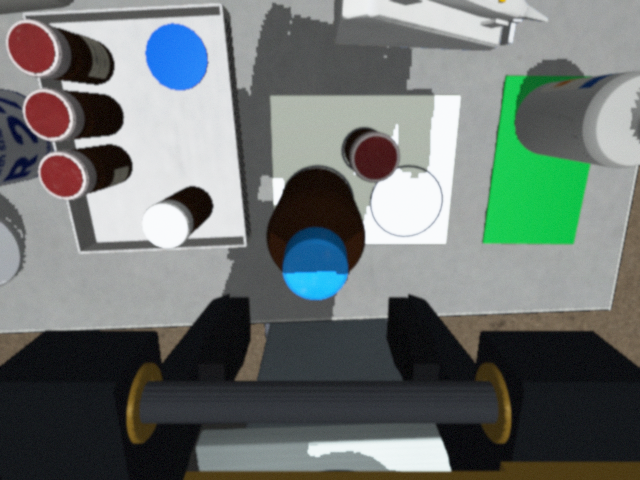

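The blue cap is centred at (315,266), about (0.4318,0.0043). Descend and grip.

Request:
send_rows(
  targets=[15,1,-1,0,0.25,35,1,-1,0,0.25,55,1,-1,0,0.25,70,1,-1,0,0.25,78,1,-1,0,0.25,80,1,-1,0,0.25,80,1,-1,0,0.25,80,1,-1,0,0.25],
)

```text
t: 7.68
eef_pos: [0.4333, 0.0031, 0.1737]
tool_rot: [0.512, 0.488, -0.511, 0.488]
ft_force: [-0.3, 0.8, -0.8]
grip_width: 0.626
```

Request:
send_rows(
  targets=[0,0,0,0,-1,0,0,0,0,-1,0,0,0,0,-1,0,0,0,0,-1,0,0,0,0,-1,0,0,0,0,-1,0,0,0,0,-1,0,0,0,0,-1],
)

```text
t: 8.35
eef_pos: [0.4333, 0.0038, 0.1739]
tool_rot: [0.512, 0.488, -0.511, 0.489]
ft_force: [0.0, 2.6, 5.3]
grip_width: 0.414
```

Request:
send_rows(
  targets=[-8,0,0,0,-1,-18,0,0,0,-1,-30,0,0,0,-1,-40,0,0,0,-1,-50,0,0,0,-1,-50,0,0,0,-1,-50,0,0,0,-1,-50,0,0,0,-1],
)

```text
t: 9.02
eef_pos: [0.4323, 0.0038, 0.2229]
tool_rot: [-0.511, -0.489, 0.512, -0.488]
ft_force: [0.0, 0.5, -4.3]
grip_width: 0.408
```

Run:
```python
from tool import *
to(.419,-.198)
```

```text
t 9.02 pos [0.4323 0.0038 0.2229] shift mm [ -0.   -4.  202.2] zaxis yaw -92.6 grip 0.408 q [-0.27 -0.11  1.99 -0.    1.26  1.35]
```

Request:
send_rows(
  targets=[0,0,15,0,-1,0,-1,45,0,-1,0,-2,80,0,-1,0,-2,118,0,-1,0,-3,154,0,-1,0,-4,184,0,-1,0,-4,202,0,-1,0,-4,202,0,-1],
)

```text
t: 9.68
eef_pos: [0.4188, -0.2013, 0.2226]
tool_rot: [-0.512, -0.487, 0.513, -0.487]
ft_force: [0.4, -0.3, -4.3]
grip_width: 0.41
```

Request:
send_rows(
  targets=[10,0,0,0,-1,22,0,0,0,-1,34,0,0,0,-1,42,0,0,0,-1,47,0,0,0,-1,49,0,0,0,-1,50,0,0,0,-1,50,0,0,0,-1],
)

```text
t: 10.35
eef_pos: [0.4196, -0.1978, 0.1734]
tool_rot: [0.511, 0.488, -0.511, 0.489]
ft_force: [0.3, -0.0, -4.3]
grip_width: 0.415
```

Run:
```python
from tool import *
to(.419,-.198)
print(get_state()['ft_force'])
p,d=snapshot('side');save('s3',cv2.resize(p[150:400,130:380],None,fx=2,fy=2))
```

```text
t 10.35 pos [ 0.4196 -0.1978  0.1734] shift mm [-0.  -0.6  0.3] zaxis yaw -92.6 grip 0.415 q [-0.7   0.04  1.96 -0.    1.14  0.92]
[ 0.32274541 -0.03539402 -4.32796347]
```

View pics/s3.png

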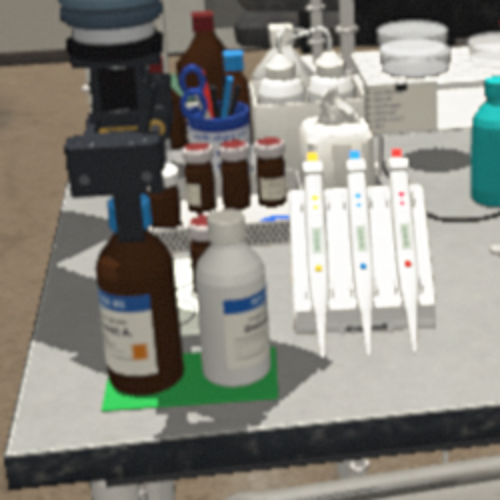

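The blue bottle is on the near half at (140,380). Lower the last bit and release.

Request:
send_rows(
  targets=[1,0,0,0,-1,2,0,0,0,-1,2.5,0,0,0,-1,2.5,0,0,0,-1,2.5,0,0,0,0.25,2.5,0,0,0,0.25,2.5,0,0,0,0.25,2.5,0,0,0,0.25],
)

```text
t: 11.07
eef_pos: [0.4195, -0.1981, 0.1709]
tool_rot: [-0.511, -0.488, 0.511, -0.488]
ft_force: [0.3, 0.3, 0.2]
grip_width: 0.624
```

Request:
send_rows(
  targets=[0,0,0,0,0.25,-10,0,0,0,0.25,-40,0,0,0,0.25,-70,0,0,0,0.25,-80,0,0,0,0.25,-80,0,0,0,0.25,-80,0,0,0,0.25,-80,0,0,0,0.25],
)

```text
t: 11.73
eef_pos: [0.4187, -0.1973, 0.2493]
tool_rot: [-0.511, -0.489, 0.512, -0.488]
ft_force: [0.1, -0.4, -0.4]
grip_width: 0.624
```

Run:
```python
from tool import *
to(.477,-.0395)
c=calibration('top');p,d=snapshot('top');P=cloud(c,d);save('t2',cv2.resize(p[240:400,170:430],None,fx=3,fy=3))
hsv=cv2.cvtColor(p,cv2.COLOR_RGB2HSV);H,S,V=[hsv[...,i].astype(int) for i in range(3)]
m=((H<8)|(H>170))&(S>100)&(V>50);m[:312]=0;m[342:]=0;m[:,:298]=0;m[:,325:]=0
v,u=np.nonzero(m);print(m.sum(),ray(c,u.mean(),v.mean(),.083))
for n,zl,zh in [('w',.143,.160),('b',.164,.185)]:
    m=(d>0)&(P[...,2]>zl)&(P[...,2]<zh)&(abs(P[...,0]-.456)<.08)&(abs(P[...,1]+.2)<.04)
    if m.sum()>20: print(n,m.sum(),P[m].mean(0).round(4))
```

```text
t 11.73 pos [ 0.4187 -0.1973  0.2493] shift mm [ 1.000e-01  5.100e+01 -1.604e+02] zaxis yaw -92.6 grip 0.624 q [-0.7  -0.06  1.89 -0.    1.31  0.92]
164 [ 0.47696402 -0.0396441   0.083     ]
w 281 [ 0.4937 -0.1995  0.1542]
b 23 [ 0.4314 -0.1999  0.1742]
```

View pics/t2.png

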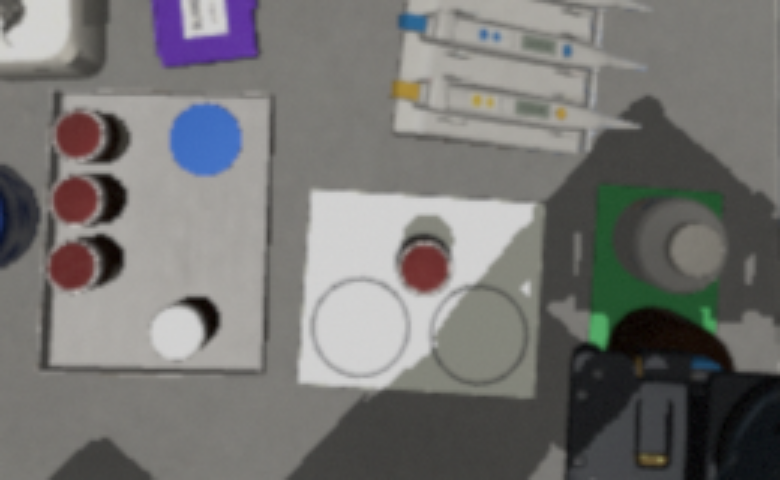

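The top view shows white at (697,250) and blue at (~705,365), both on the mat and upright. The white bottle is at (0.494,-0.1995), inside the limits. The red jar hasn't moved from (0.477,-0.0396). Moving over the red jar.

Request:
send_rows(
  targets=[0,8,-25,0,0.25,0,20,-62,0,0.25,0,31,-98,0,0.25,0,43,-134,0,0.25,0,51,-160,0,0.25,20,51,-160,0,0.25,50,51,-160,0,0.25,80,51,-160,0,0.25],
)

```text
t: 12.45
eef_pos: [0.4775, -0.0394, 0.1691]
tool_rot: [-0.511, -0.489, 0.511, -0.489]
ft_force: [0.8, 0.0, -0.6]
grip_width: 0.625
```

Run:
```python
from tool import *
to(.477,-.0396,.069)
c=calibration('wrist');p,d=snapshot('wrist');save('w3',p);P=cloud(c,d)
m=(d>0)&(P[...,2]>.078)&(P[...,2]<.09)&(abs(P[...,0]-.477)<.03)&(abs(P[...,1]+.04)<.03)
print(m.sum(),P[m].mean(0).round(4))
```

```text
t 12.45 pos [ 0.4775 -0.0394  0.1691] shift mm [100.1  -0.5   0.2] zaxis yaw -92.5 grip 0.625 q [-0.33  0.08  1.93 -0.    1.13  1.28]
3095 [ 0.4783 -0.0394  0.083 ]
```

View pics/w3.png

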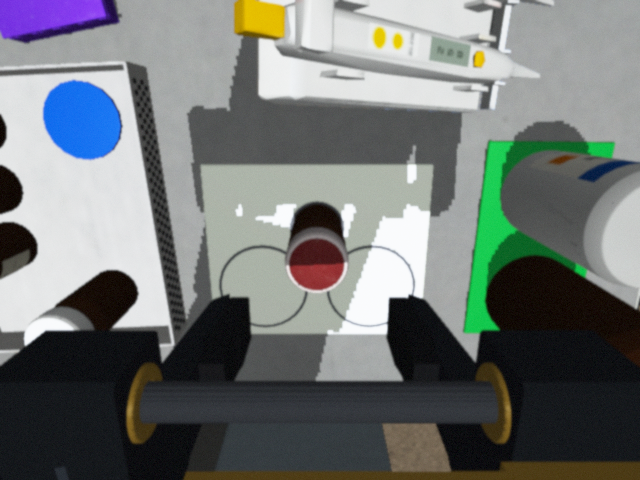

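The red jar at (317,263) is centred between the jaws. Descend and grip lightly.

Request:
send_rows(
  targets=[20,0,0,0,0.25,45,0,0,0,0.25,68,0,0,0,0.25,86,0,0,0,0.25,96,0,0,0,0.25,100,0,0,0,0.25,100,0,0,0,0.25,100,0,0,0,0.25],
)

```text
t: 13.17
eef_pos: [0.4781, -0.0406, 0.0713]
tool_rot: [0.512, 0.488, -0.511, 0.488]
ft_force: [-0.2, 0.1, 0.0]
grip_width: 0.624
```

Request:
send_rows(
  targets=[0,0,0,0,-1,0,0,0,0,-1,0,0,0,0,-1,0,0,0,0,-1,0,0,0,0,-1,0,0,0,0,-1,0,0,0,0,-1,0,0,0,0,-1],
  grip_force=15,
)

```text
t: 13.83
eef_pos: [0.4784, -0.0405, 0.0714]
tool_rot: [0.512, 0.488, -0.511, 0.489]
ft_force: [0.1, 0.5, 5.0]
grip_width: 0.403
```

Request:
send_rows(
  targets=[-10,0,0,0,-1,-30,0,0,0,-1,-60,0,0,0,-1,-90,0,0,0,-1,-105,0,0,0,-1,-110,0,0,0,-1,-110,0,0,0,-1,-110,0,0,0,-1],
)

```text
t: 14.5
eef_pos: [0.4771, -0.0402, 0.18]
tool_rot: [-0.511, -0.489, 0.512, -0.488]
ft_force: [-0.5, -0.6, -0.6]
grip_width: 0.399
```

Run:
```python
from tool import *
to(.5585,.1154)
```

```text
t 14.5 pos [ 0.4771 -0.0402  0.18  ] shift mm [  -0.    74.2 -159.2] zaxis yaw -92.6 grip 0.399 q [-0.33  0.06  1.92 -0.    1.16  1.28]
```

Request:
send_rows(
  targets=[0,9,-20,0,-1,0,24,-52,0,-1,0,40,-86,0,-1,0,56,-120,0,-1,0,68,-146,0,-1,0,74,-159,0,-1,0,74,-159,0,-1,0,74,-159,0,-1],
)

```text
t: 15.17
eef_pos: [0.5578, 0.1151, 0.1789]
tool_rot: [-0.51, -0.489, 0.512, -0.488]
ft_force: [-0.1, -0.6, -0.5]
grip_width: 0.402
```

Run:
```python
from tool import *
c=calibration('wrist');s=get_state();p,d=snapshot('wrist');save('w4',p)
to(.5585,.1154,.0735)
hsv=cv2.cvtColor(p,cv2.COLOR_RGB2HSV);H,S,V=[hsv[...,i].astype(int) for i in range(3)]
m=((H>100)&(H<125)&(S>120)).astype(np.uint8)
cs,_=cv2.findContours(m,cv2.RETR_EXTERNAL,cv2.CHAIN_APPROX_NONE)
for k in cs:
    if cv2.contourArea(k)>300: print(cv2.contourArea(k),cv2.minEnclosingCircle(k),ray(c,*cv2.minEnclosingCircle(k)[0],.006))
```

```text
t 15.22 pos [0.5578 0.1144 0.1792] shift mm [105.7   1.   -1.1] zaxis yaw -92.6 grip 0.403 q [-0.01  0.26  1.69 -0.    1.19  1.61]
1038.0 ((34.11689376831055, 452.14605712890625), 28.975566864013672) [0.35334865 0.38200444 0.006     ]
440.5 ((40.0, 364.5), 31.531829833984375) [0.44471613 0.35327729 0.006     ]
4366.5 ((86.5, 326.5), 95.940185546875) [0.47852078 0.30643296 0.006     ]
3243.0 ((315.70928955078125, 220.94186401367188), 33.83754348754883) [0.5587039  0.11586023 0.006     ]
```

View pics/w4.png

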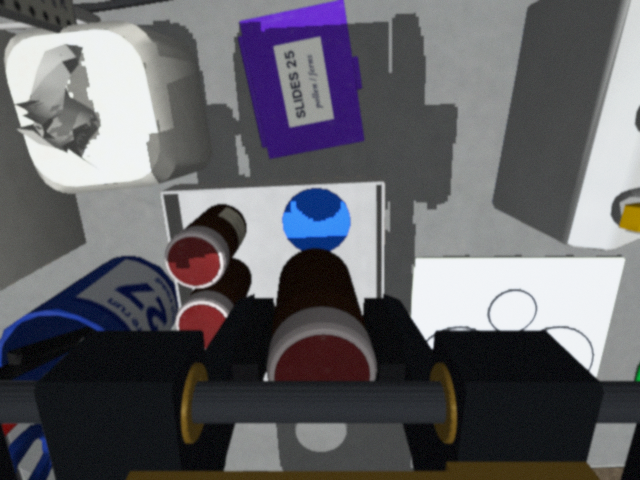

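The disc reads (0.5587,0.1157) in this view and (0.5585,0.1154) from the top. Lower the jar onto it.

Request:
send_rows(
  targets=[20,1,-1,0,-1,45,1,-1,0,-1,70,1,-1,0,-1,88,1,-1,0,-1,98,1,-1,0,-1,103,1,-1,0,-1,104,1,-1,0,-1,104,1,-1,0,-1],
)

```text
t: 15.88
eef_pos: [0.5604, 0.1154, 0.0773]
tool_rot: [0.512, 0.488, -0.511, 0.488]
ft_force: [0.7, 0.7, -0.4]
grip_width: 0.395
```

Run:
```python
from tool import *
to(.5585,.1155,.0730); print(get_state()['ft_force'])
p,d=snapshot('side');save('s4',cv2.resize(p[180:320,180:380],None,fx=3,fy=3))
```

```text
t 15.88 pos [0.5604 0.1154 0.0773] shift mm [ 4.3 -1.9 -0. ] zaxis yaw -92.7 grip 0.395 q [-0.    0.41  1.74 -0.    0.99  1.61]
[ 0.68921222  0.6678058  -0.42643748]
```

View pics/s4.png

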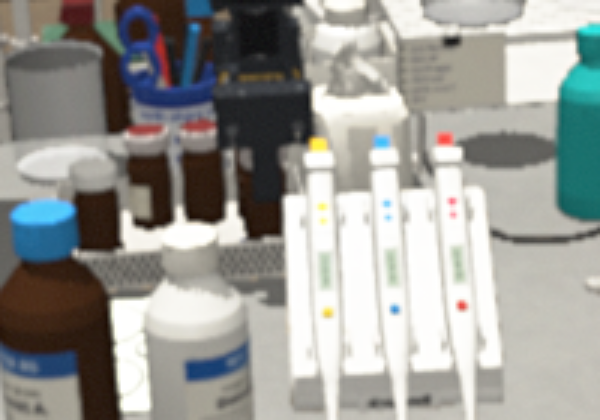

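The jar hangs upright between the fingers at (265,210), just above the disc. I'll lower it about 4 mm and release.

Request:
send_rows(
  targets=[1.5,-2,0,0,-1,3,-2,0,0,-1,4,-2,0,0,-1,4,-2,0,0,-1,4,-2,0,0,0.1,4,-2,0,0,0.1,4,-2,0,0,0.1,4,-2,0,0,0.1],
)

```text
t: 16.6
eef_pos: [0.5579, 0.1161, 0.0726]
tool_rot: [-0.511, -0.488, 0.511, -0.488]
ft_force: [-0.4, -0.3, 1.0]
grip_width: 0.552
```

Request:
send_rows(
  targets=[0,0,0,0,0.2,-10,0,0,0,0.2,-40,0,0,0,0.2,-75,0,0,0,0.2,-100,0,0,0,0.2,-110,0,0,0,0.2,-110,0,0,0,0.2,-110,0,0,0,0.2],
)

```text
t: 17.27
eef_pos: [0.5578, 0.116, 0.1825]
tool_rot: [0.512, 0.488, -0.511, 0.488]
ft_force: [0.4, -0.8, -0.1]
grip_width: 0.598
```

Run:
```python
from tool import *
to(.4330,.1180)
c=calibration('wrist');p,d=snapshot('wrist');save('w5',p);P=cloud(c,d)
m=(d>0)&(P[...,2]>.078)&(P[...,2]<.092)&(abs(P[...,0]-.5585)<.03)&(abs(P[...,1]-.1155)<.03)
print(m.sum(),P[m].mean(0).round(4))
c=calibration('top');p,d=snapshot('top');P=cloud(c,d)
m=(d>0)&(P[...,2]>.075)&(P[...,2]<.09)&(abs(P[...,0]-.4326)<.03)&(abs(P[...,1]-.118)<.03)
print(m.sum(),P[m].mean(0).round(4))
```

```text
t 17.27 pos [0.5578 0.116  0.1825] shift mm [  -0.  -124.8    3.8] zaxis yaw -92.7 grip 0.598 q [-0.    0.25  1.69  0.    1.19  1.61]
2867 [0.5583 0.117  0.0849]
166 [0.4325 0.1101 0.0814]
```

View pics/w5.png

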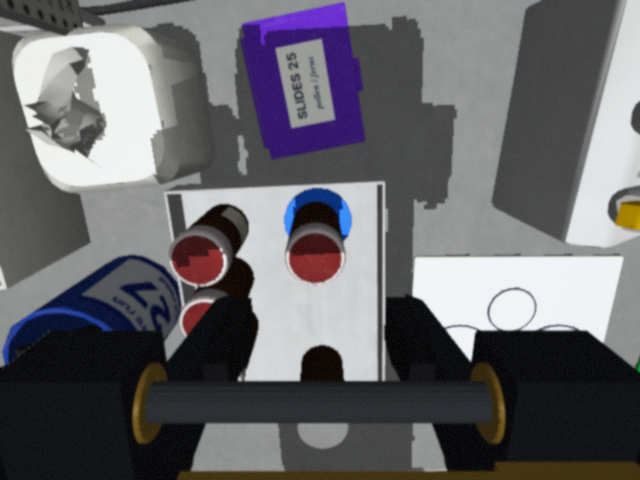

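The red jar stands upright on the disc at (317,250), within about 2 mm. Next, over to the white jar.

Request:
send_rows(
  targets=[0,-20,1,0,0.25,0,-50,2,0,0.25,0,-85,3,0,0.25,0,-112,4,0,0.25,0,-125,4,0,0.25,0,-125,4,0,0.25,0,-125,4,0,0.25,0,-125,4,0,0.25],
)

```text
t: 18.03
eef_pos: [0.4336, 0.1177, 0.1822]
tool_rot: [-0.511, -0.488, 0.512, -0.488]
ft_force: [0.7, -0.4, -0.5]
grip_width: 0.624
```

Run:
```python
from tool import *
c=calibration('wrist');p,d=snapshot('wrist');save('w6',p);P=cloud(c,d)
m=(d>0)&(P[...,2]>.073)&(P[...,2]<.09)&(abs(P[...,0]-.4326)<.03)&(abs(P[...,1]-.118)<.03)
q=P[m].mean(0);print(m.sum(),q.round(4)); to(q[0],q[1],.068)
```

```text
2814 [0.4345 0.118  0.0802]
t 18.08 pos [0.4338 0.1177 0.1824] shift mm [114.4   0.7  -0.4] zaxis yaw -92.7 grip 0.624 q [-0.   -0.01  1.99 -0.    1.16  1.62]
```

View pics/w6.png

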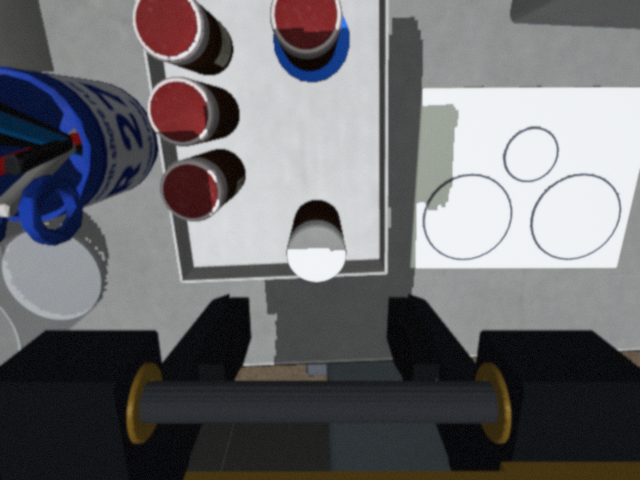

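The white jar at (316,250) is centred. Fingertips will stop at about 44 mm, above the 30 mm tray wall. Descend, grip and lift.

Request:
send_rows(
  targets=[20,0,0,0,0.25,45,0,0,0,0.25,72,0,0,0,0.25,94,0,0,0,0.25,107,0,0,0,0.25,112,0,0,0,0.25,112,0,0,0,0.25,112,0,0,0,0.25],
)

```text
t: 18.75
eef_pos: [0.4337, 0.1177, 0.0709]
tool_rot: [0.511, 0.488, -0.511, 0.488]
ft_force: [-0.1, -1.0, 0.0]
grip_width: 0.628
```

Request:
send_rows(
  targets=[0,0,0,0,-1,0,0,0,0,-1,0,0,0,0,-1,0,0,0,0,-1,0,0,0,0,-1,0,0,0,0,-1,0,0,0,0,-1,0,0,0,0,-1],
)

```text
t: 19.42
eef_pos: [0.4338, 0.1179, 0.0715]
tool_rot: [0.512, 0.488, -0.511, 0.489]
ft_force: [-0.1, 0.9, 5.8]
grip_width: 0.399
```

Request:
send_rows(
  targets=[-10,0,0,0,-1,-30,0,0,0,-1,-60,0,0,0,-1,-90,0,0,0,-1,-105,0,0,0,-1,-110,0,0,0,-1,-110,0,0,0,-1,-110,0,0,0,-1],
)

```text
t: 20.08
eef_pos: [0.4323, 0.1178, 0.18]
tool_rot: [-0.511, -0.489, 0.512, -0.488]
ft_force: [0.4, 0.5, -0.2]
grip_width: 0.399
```

Run:
```python
from tool import *
to(.4768,-.0393)
```

```text
t 20.08 pos [0.4323 0.1178 0.18  ] shift mm [ -0.   51.7 154.9] zaxis yaw -92.6 grip 0.399 q [ 0.   -0.01  1.99 -0.    1.16  1.62]
```

Request:
send_rows(
  targets=[0,7,20,0,-1,0,17,52,0,-1,0,29,88,0,-1,0,40,120,0,-1,0,48,145,0,-1,0,52,155,0,-1,0,52,155,0,-1,0,52,155,0,-1],
)

```text
t: 20.75
eef_pos: [0.4767, -0.0389, 0.1793]
tool_rot: [-0.511, -0.489, 0.512, -0.487]
ft_force: [-0.4, 0.1, 0.0]
grip_width: 0.4
```

Run:
```python
from tool import *
to(.4768,-.0393,.0735)
c=calibration('wrist');p,d=snapshot('wrist');save('w7',p)
print([np.round(proj(c,(.4768,-.0393,.004)),1)])
p,d=snapshot('side');save('s5',cv2.resize(p[180:320,180:380],None,fx=3,fy=3))
```

```text
t 20.75 pos [ 0.4767 -0.0389  0.1793] shift mm [105.8   0.4   0.5] zaxis yaw -92.7 grip 0.4 q [-0.33  0.06  1.92  0.    1.16  1.29]
[array([317.8, 221.2])]
```

View pics/w7.png

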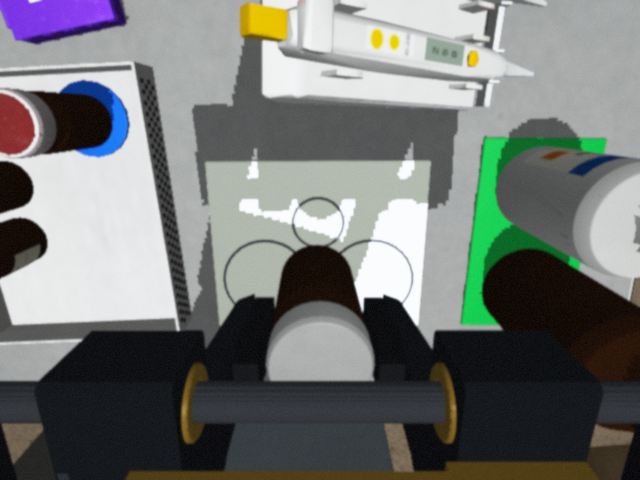

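View pics/s5.png

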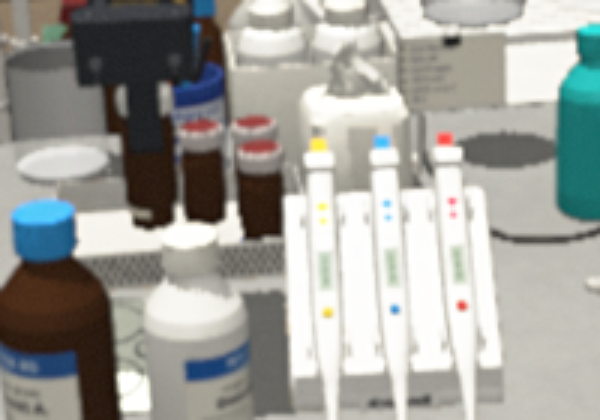

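The jar place ring in the wrist view is centred at (318,222), and my target projects to (317.8,221.2), so they match. The red jar stands on the disc at (260,190) in the side view. Lower the white jar.

Request:
send_rows(
  targets=[20,0,0,0,-1,45,0,0,0,-1,70,0,0,0,-1,88,0,0,0,-1,98,0,0,0,-1,103,0,0,0,-1,104,0,0,0,-1,104,0,0,0,-1],
)

```text
t: 21.52
eef_pos: [0.4781, -0.0391, 0.0772]
tool_rot: [0.511, 0.488, -0.511, 0.489]
ft_force: [0.7, 0.3, -0.9]
grip_width: 0.398
```

Run:
```python
from tool import *
to(.4768,-.0393,.0730);print(get_state()['ft_force'])
```

```text
t 21.52 pos [ 0.4781 -0.0391  0.0772] shift mm [ 4.2 -1.3  0.3] zaxis yaw -92.6 grip 0.398 q [-0.33  0.24  1.97  0.    0.93  1.29]
[ 0.73702633  0.32732157 -0.92965086]
```

Request:
send_rows(
  targets=[1.5,-1,0,0,-1,3,-1,0,0,-1,4,-1,0,0,-1,4,-1,0,0,-1,4,-1,0,0,0.1,4,-1,0,0,0.1,4,-1,0,0,0.1,4,-1,0,0,0.1],
)

```text
t: 22.18
eef_pos: [0.4767, -0.0394, 0.0727]
tool_rot: [-0.511, -0.488, 0.511, -0.488]
ft_force: [0.3, 0.3, -0.4]
grip_width: 0.546
```

Request:
send_rows(
  targets=[0,0,0,0,0.2,-10,0,0,0,0.2,-40,0,0,0,0.2,-80,0,0,0,0.2,-120,0,0,0,0.2,-155,0,0,0,0.2,-170,0,0,0,0.2,-170,0,0,0,0.2],
)

```text
t: 22.85
eef_pos: [0.4791, -0.0401, 0.2482]
tool_rot: [0.513, 0.485, -0.51, 0.491]
ft_force: [1.6, -0.1, -0.5]
grip_width: 0.599
```

Run:
```python
from tool import *
to(.4195,-.1981)
c=calibration('wrist');p,d=snapshot('wrist');save('w8',p);P=cloud(c,d)
m=(d>0)&(P[...,2]>.073)&(P[...,2]<.092)&(abs(P[...,0]-.4768)<.03)&(abs(P[...,1]+.039)<.03)
print(m.sum(),P[m].mean(0).round(4))
m=(d>0)&(P[...,2]>.165)&(P[...,2]<.185)&(abs(P[...,0]-.42)<.04)&(abs(P[...,1]+.2)<.04)
print(m.sum(),P[m].mean(0).round(4))
```

```text
t 22.85 pos [ 0.4791 -0.0401  0.2482] shift mm [-1.000e-01 -5.230e+01  1.606e+02] zaxis yaw -92.6 grip 0.599 q [-0.33 -0.02  1.86  0.    1.3   1.29]
1811 [ 0.4779 -0.0396  0.0823]
654 [ 0.4284 -0.2032  0.1726]
```

View pics/w8.png

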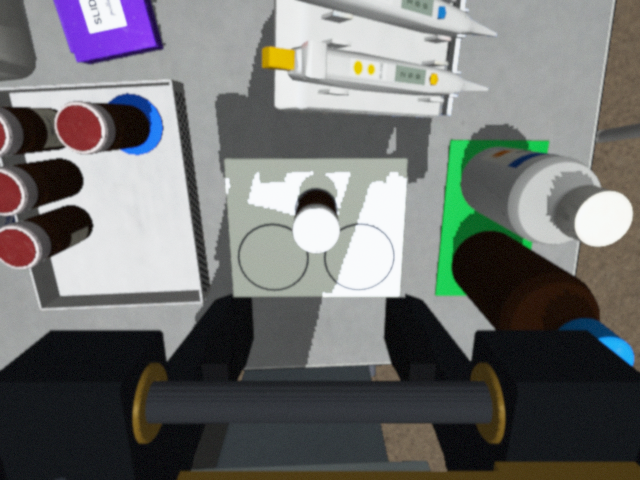

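The white jar stands in the jar place at (316,228), about 1 mm off. Back to the blue bottle at the TCP where I released it.

Request:
send_rows(
  targets=[0,-8,25,0,0.25,0,-20,62,0,0.25,0,-32,98,0,0.25,0,-44,134,0,0.25,0,-52,160,0,0.25,0,-52,160,0,0.25,0,-52,160,0,0.25,0,-52,160,0,0.25],
)

```text
t: 23.57
eef_pos: [0.4169, -0.1959, 0.2413]
tool_rot: [0.512, 0.489, -0.512, 0.487]
ft_force: [-0.0, -0.2, -0.0]
grip_width: 0.623
```

Run:
```python
from tool import *
to(.4195,-.1981,.171)
c=calibration('wrist');p,d=snapshot('wrist');P=cloud(c,d)
m=(d>0)&(P[...,2]>.165)&(P[...,2]<.185)&(abs(P[...,0]-.42)<.04)&(abs(P[...,1]+.2)<.04)
print(m.sum(),P[m].mean(0).round(4))
```

```text
t 23.57 pos [ 0.4169 -0.1959  0.2413] shift mm [70.3  2.9  2.2] zaxis yaw -92.7 grip 0.623 q [-0.7  -0.06  1.91  0.    1.3   0.92]
3728 [ 0.4183 -0.1979  0.1734]
```

Request:
send_rows(
  targets=[10,2,2,0,0.25,25,2,2,0,0.25,45,2,2,0,0.25,60,2,2,0,0.25,67,2,2,0,0.25,69,2,2,0,0.25,69,2,2,0,0.25,69,2,2,0,0.25],
  grip_force=25,
)

```text
t: 24.28
eef_pos: [0.4198, -0.1989, 0.1742]
tool_rot: [0.511, 0.488, -0.511, 0.489]
ft_force: [1.0, -1.0, -0.5]
grip_width: 0.626
```

Request:
send_rows(
  targets=[0,0,0,0,-1,0,0,0,0,-1,0,0,0,0,-1,0,0,0,0,-1,0,0,0,0,-1,0,0,0,0,-1,0,0,0,0,-1,0,0,0,0,-1],
)

```text
t: 24.95
eef_pos: [0.4197, -0.199, 0.1744]
tool_rot: [0.512, 0.488, -0.511, 0.489]
ft_force: [-0.3, 2.4, 5.4]
grip_width: 0.414
```

Request:
send_rows(
  targets=[-8,0,0,0,-1,-20,0,0,0,-1,-40,0,0,0,-1,-60,0,0,0,-1,-80,0,0,0,-1,-92,0,0,0,-1,-95,0,0,0,-1,-95,0,0,0,-1],
)

```text
t: 25.62
eef_pos: [0.4193, -0.1991, 0.2691]
tool_rot: [-0.511, -0.488, 0.512, -0.489]
ft_force: [-0.8, 1.1, -5.1]
grip_width: 0.408
```

Run:
```python
from tool import *
to(.4325,.0038)
```

```text
t 25.62 pos [ 0.4193 -0.1991  0.2691] shift mm [-2.000e-01  3.800e+00 -2.033e+02] zaxis yaw -92.7 grip 0.408 q [-0.7  -0.08  1.87 -0.    1.35  0.92]
```

Request:
send_rows(
  targets=[0,0,-15,0,-1,0,1,-45,0,-1,0,2,-80,0,-1,0,2,-118,0,-1,0,3,-154,0,-1,0,4,-184,0,-1,0,4,-203,0,-1,0,4,-203,0,-1],
)

```text
t: 26.28
eef_pos: [0.4314, 0.0072, 0.2669]
tool_rot: [-0.51, -0.491, 0.511, -0.488]
ft_force: [-0.3, 0.5, -4.4]
grip_width: 0.409
```

Run:
```python
from tool import *
to(.4328,.0040,.1754)
```

```text
t 26.28 pos [0.4314 0.0072 0.2669] shift mm [91.5  1.9  3.4] zaxis yaw -92.4 grip 0.409 q [-0.26 -0.16  1.94  0.    1.36  1.35]
```

Request:
send_rows(
  targets=[10,0,1,0,-1,28,0,1,0,-1,48,0,1,0,-1,65,0,1,0,-1,78,0,1,0,-1,85,0,1,0,-1,86,0,1,0,-1,86,0,1,0,-1],
)

```text
t: 26.95
eef_pos: [0.4321, 0.0021, 0.1819]
tool_rot: [-0.511, -0.489, 0.512, -0.488]
ft_force: [-0.3, -0.4, -3.3]
grip_width: 0.413
```

Run:
```python
from tool import *
to(.4328,.0040,.1754);print(get_state()['ft_force'])
p,d=snapshot('side');save('s6',cv2.resize(p[150:360,130:380],None,fx=2.5,fy=2.5))
```

```text
t 26.95 pos [0.4321 0.0021 0.1819] shift mm [ 6.5  0.6 -1.9] zaxis yaw -92.7 grip 0.413 q [-0.27 -0.05  2.03 -0.    1.16  1.35]
[-0.33294337 -0.36778131 -3.33896425]
```

View pics/s6.png

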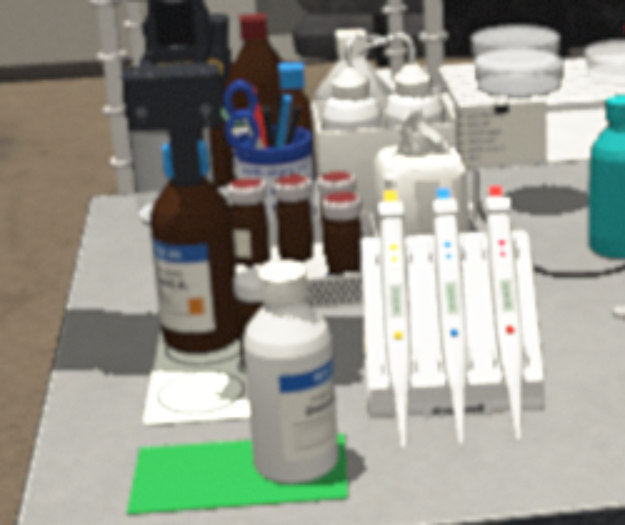

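The blue bottle hangs just above its ring at (200,345). I'll correct 2 mm in y, lower, release and rise.

Request:
send_rows(
  targets=[2,0.5,-2,0,-1,4,0.5,-2,0,-1,6,0.5,-2,0,-1,7,0.5,-2,0,-1,7,0.5,-2,0,-1,7,0.5,-2,0,0.2,7,0.5,-2,0,0.2,7,0.5,-2,0,0.2],
)

```text
t: 27.67
eef_pos: [0.4339, 0.0045, 0.1764]
tool_rot: [0.512, 0.488, -0.511, 0.489]
ft_force: [-0.5, -0.3, 0.5]
grip_width: 0.592
```

Request:
send_rows(
  targets=[0,0,0,0,0.2,0,0,0,0,0.2,-20,0,0,0,0.2,-45,0,0,0,0.2,-70,0,0,0,0.2,-80,0,0,0,0.2,-80,0,0,0,0.2,-80,0,0,0,0.2],
)

```text
t: 28.33
eef_pos: [0.4333, 0.0047, 0.2555]
tool_rot: [0.512, 0.488, -0.511, 0.489]
ft_force: [-1.2, 0.4, -0.3]
grip_width: 0.598
```

Run:
```python
from tool import *
to(.4955,-.2020)
c=calibration('wrist');p,d=snapshot('wrist');P=cloud(c,d);save('w9',p)
m=(d>0)&(P[...,2]>.165)&(P[...,2]<.185)&(abs(P[...,0]-.43)<.04)&(abs(P[...,1])<.04)
print(m.sum(),P[m].mean(0).round(4))
```

```text
t 28.33 pos [0.4333 0.0047 0.2555] shift mm [1.000e-01 7.170e+01 2.036e+02] zaxis yaw -92.6 grip 0.598 q [-0.26 -0.14  1.95 -0.    1.33  1.35]
3331 [0.4316 0.0059 0.1743]
```

View pics/w9.png

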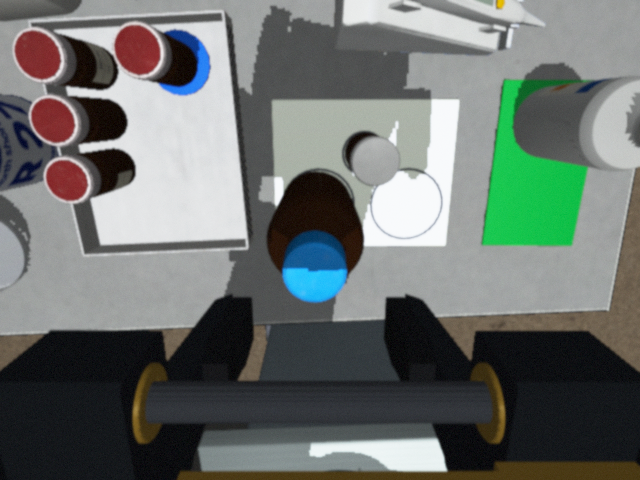

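The blue bottle stands at (315,265), 1.3 mm from its start reading in the same view. Now the white bottle.

Request:
send_rows(
  targets=[0,10,28,0,0.15,0,23,66,0,0.15,0,37,104,0,0.15,0,50,142,0,0.15,0,62,178,0,0.15,0,72,204,0,0.15,0,72,204,0,0.15,0,72,204,0,0.15],
)

```text
t: 29.05
eef_pos: [0.4948, -0.203, 0.2532]
tool_rot: [-0.512, -0.489, 0.512, -0.486]
ft_force: [-0.0, 0.2, -0.0]
grip_width: 0.575
```

Run:
```python
from tool import *
to(.4955,-.2020,.1535)
c=calibration('wrist');p,d=snapshot('wrist');P=cloud(c,d)
m=(d>0)&(P[...,2]>.145)&(P[...,2]<.165)&(abs(P[...,0]-.495)<.04)&(abs(P[...,1]+.2)<.04)
q=P[m].mean(0);print(m.sum(),q.round(4));to(q[0],q[1],.1535)
```

```text
t 29.05 pos [ 0.4948 -0.203   0.2532] shift mm [99.7  1.  -0.8] zaxis yaw -92.8 grip 0.575 q [-0.61  0.1   1.72  0.    1.33  1.01]
2376 [ 0.4965 -0.1995  0.1533]
t 29.1 pos [ 0.4947 -0.2019  0.2536] shift mm [100.1   1.9  -2.2] zaxis yaw -92.7 grip 0.574 q [-0.61  0.1   1.72  0.    1.33  1.01]
```

Request:
send_rows(
  targets=[15,1,-1,0,0.15,38,1,-1,0,0.15,62,1,-1,0,0.15,82,1,-1,0,0.15,94,1,-1,0,0.15,98,1,-1,0,0.15,98,1,-1,0,0.15,98,1,-1,0,0.15],
)

```text
t: 29.77
eef_pos: [0.4972, -0.2012, 0.1585]
tool_rot: [0.511, 0.488, -0.511, 0.489]
ft_force: [0.4, 0.5, -0.2]
grip_width: 0.575
```

Request:
send_rows(
  targets=[0,0,0,0,-1,0,0,0,0,-1,0,0,0,0,-1,0,0,0,0,-1,0,0,0,0,-1,0,0,0,0,-1,0,0,0,0,-1,0,0,0,0,-1],
)

```text
t: 30.43
eef_pos: [0.4974, -0.2016, 0.1587]
tool_rot: [0.512, 0.488, -0.511, 0.489]
ft_force: [-0.4, 2.6, 5.6]
grip_width: 0.353
```

Request:
send_rows(
  targets=[-8,0,0,0,-1,-20,0,0,0,-1,-40,0,0,0,-1,-60,0,0,0,-1,-80,0,0,0,-1,-92,0,0,0,-1,-95,0,0,0,-1,-95,0,0,0,-1],
)

```text
t: 31.1
eef_pos: [0.4971, -0.2018, 0.2538]
tool_rot: [0.512, 0.488, -0.511, 0.489]
ft_force: [-0.5, -0.8, -2.1]
grip_width: 0.353
```

Run:
```python
from tool import *
to(.4275,-.0785)
```

```text
t 31.1 pos [ 0.4971 -0.2018  0.2538] shift mm [  -0.3  -75.2 -119.9] zaxis yaw -92.7 grip 0.353 q [-0.61  0.1   1.72 -0.    1.32  1.01]
```

Request:
send_rows(
  targets=[0,-7,-12,0,-1,0,-20,-33,0,-1,0,-36,-58,0,-1,0,-52,-83,0,-1,0,-64,-104,0,-1,0,-72,-117,0,-1,0,-75,-121,0,-1,0,-75,-121,0,-1],
)

```text
t: 31.77
eef_pos: [0.427, -0.0765, 0.2522]
tool_rot: [-0.511, -0.489, 0.511, -0.489]
ft_force: [0.3, 0.6, -2.2]
grip_width: 0.355
```

Request:
send_rows(
  targets=[10,0,0,0,-1,28,0,0,0,-1,48,0,0,0,-1,65,0,0,0,-1,78,0,0,0,-1,85,0,0,0,-1,86,0,0,0,-1,86,0,0,0,-1],
)

```text
t: 32.43
eef_pos: [0.4275, -0.0777, 0.1662]
tool_rot: [-0.511, -0.488, 0.512, -0.488]
ft_force: [-0.5, 0.4, -2.3]
grip_width: 0.357
```

Run:
```python
from tool import *
to(.4282,-.0792,.1595);print(get_state()['ft_force'])
p,d=snapshot('side');save('s7',cv2.resize(p[150:360,130:380],None,fx=2.5,fy=2.5))
```

```text
t 32.43 pos [ 0.4275 -0.0777  0.1662] shift mm [6.7 0.7 1.5] zaxis yaw -92.7 grip 0.357 q [-0.45 -0.02  2.04 -0.    1.13  1.16]
[-0.4661769   0.35052994 -2.31794265]
```

View pics/s7.png

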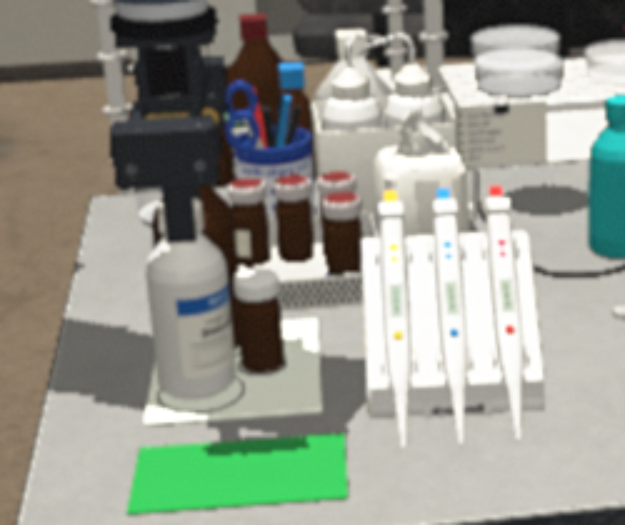

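The white bottle hangs just above its ring at (200,395), clear of the jar. Lower, release and rise.

Request:
send_rows(
  targets=[2,0.5,1,0,-1,4,0.5,1,0,-1,6,0.5,1,0,-1,7,0.5,1,0,-1,7,0.5,1,0,-1,7,0.5,1,0,0.1,7,0.5,1,0,0.1,7,0.5,1,0,0.1],
)

```text
t: 33.15
eef_pos: [0.4282, -0.0783, 0.1601]
tool_rot: [0.512, 0.488, -0.511, 0.489]
ft_force: [-0.6, 0.4, 0.8]
grip_width: 0.543
```

Request:
send_rows(
  targets=[0,0,0,0,0.1,0,0,0,0,0.1,-20,0,0,0,0.1,-45,0,0,0,0.1,-70,0,0,0,0.1,-95,0,0,0,0.1,-100,0,0,0,0.1,-100,0,0,0,0.1],
)

```text
t: 33.82
eef_pos: [0.429, -0.0787, 0.2615]
tool_rot: [0.512, 0.487, -0.511, 0.49]
ft_force: [0.3, -0.9, -1.4]
grip_width: 0.548
```

Run:
```python
from tool import *
c=calibration('wrist');p,d=snapshot('wrist');P=cloud(c,d);save('w10',p)
def f(n,x,y,zl,zh,tx,ty):
    m=(d>0)&(P[...,2]>zl)&(P[...,2]<zh)&(abs(P[...,0]-x)<.03)&(abs(P[...,1]-y)<.03)
    q=P[m].mean(0);print(n,m.sum(),q.round(4),'err mm',((q[:2]-[tx,ty])*1000).round(1))
f('w',.428,-.0775,.145,.165,.4282,-.0771);f('b',.431,.004,.165,.185,.4315,.0038);f('wj',.477,-.0395,.075,.09,.477,-.0395)
to(.30,-.32)
p,d=snapshot('side');save('s8',cv2.resize(p[150:360,130:380],None,fx=2.5,fy=2.5))
```

```text
w 2259 [ 0.4271 -0.0762  0.1541] err mm [-1.1  0.9]
b 3328 [0.4313 0.0042 0.174 ] err mm [-0.2  0.4]
wj 2053 [ 0.4748 -0.0393  0.0825] err mm [-2.2  0.2]
t 33.87 pos [ 0.4281 -0.0783  0.2598] shift mm [  -0.  -116.8  247.4] zaxis yaw -92.6 grip 0.55 q [-0.45 -0.14  1.95 -0.    1.34  1.16]
```

View pics/s8.png

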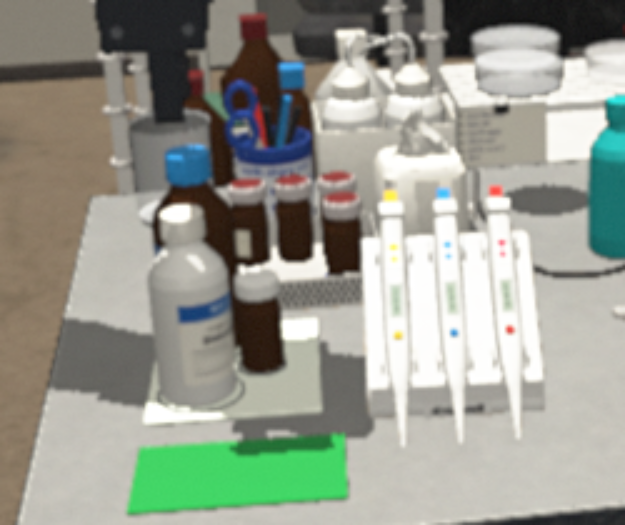

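All four are upright. I'll move the arm off to the side for an unobstructed last check from the top.

Request:
send_rows(
  targets=[0,-14,30,0,0.1,0,-30,62,0,0.1,0,-46,98,0,0.1,0,-62,134,0,0.1,0,-80,170,0,0.1,0,-98,206,0,0.1,0,-112,240,0,0.1,0,-112,240,0,0.1],
)

```text
t: 34.58
eef_pos: [0.3018, -0.3169, 0.258]
tool_rot: [-0.512, -0.487, 0.513, -0.486]
ft_force: [-1.3, 0.7, -0.2]
grip_width: 0.551
```

Run:
```python
from tool import *
print(get_state()['eef_pos'],get_state()['ft_force'])
c=calibration('top');p,d=snapshot('top');P=cloud(c,d);save('t9',cv2.resize(p[240:400,170:430],None,fx=3,fy=3))
P0=cloud(c,np.load('pics/top0.npz')['d'])
def g(P,x,y,zl,zh):
    m=(P[...,2]>zl)&(P[...,2]<zh)&(abs(P[...,0]-x)<.026)&(abs(P[...,1]-y)<.026); return P[m].mean(0).round(4),m.sum()
for n,a in [('w',(.428,-.0775,.143,.165)),('b',(.431,.004,.165,.185))]: print(n,g(P0,*a),g(P,*a))
print('wj',g(P,.477,-.0395,.075,.09),'rj',g(P,.5585,.1155,.075,.095),'disc .5585 .1154')
```

```text
[ 0.30181567 -0.31687333  0.25801837] [-1.30156141  0.69324057 -0.23730794]
w (array([ 0.4271, -0.0775,  0.1553]), np.int64(277)) (array([ 0.4261, -0.0766,  0.1552]), np.int64(281))
b (array([0.4301, 0.0033, 0.1757]), np.int64(346)) (array([0.4302, 0.0046, 0.1756]), np.int64(348))
wj (array([ 0.4761, -0.0404,  0.0837]), np.int64(276)) rj (array([0.5563, 0.1149, 0.0857]), np.int64(280)) disc .5585 .1154
```

View pics/t9.png

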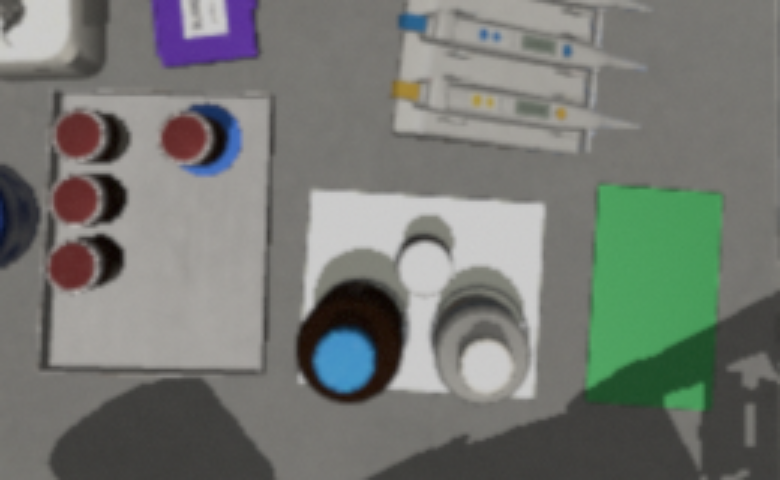

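The top view shows blue at (345,360), white at (487,363), the white jar at (425,268) and the red jar on the disc at (190,138). All errors are within about 2.5 mm, so I'm handing in.

```bash
python3 -c "
from station import hand_in
print(hand_in())"
```

```text
the job is handed in; nothing more can be done
None
```

I moved the white bottle and then the blue bottle to the green mat. The red-capped jar went onto the blue disc and the white-capped jar into the freed jar place. Then I put both bottles back on the board and handed the job in at about 34.6 s; it gave no verdict.

In the last top view all four stood upright, with the gripper clear and touching nothing:

| Item | Offset | Measured against | Limit |
|---|---|---|---|
| White bottle | 1.4 mm | its start position | 15 mm |
| Blue bottle | 1.3 mm | its start position | 15 mm |
| White-capped jar | about 1–2 mm | jar place centre | 12 mm |
| Red-capped jar | about 2.3 mm | disc centre | 12 mm |

No check failed. The wrist and top views disagreed by 1–2 mm, which is within the calibration tolerance. The measured tool position drifted up to about 4–5 mm from the command during some moves, so I measured again and corrected before each placing.

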